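# Move the shed's row of containers to the new rack

## Robot

A 6-joint arm with a two-finger parallel gripper is mounted at the origin on the work surface. World frame = base frame: x ahead of the robot, y to its left, z up, the work surface at z = 0. Lengths are in m, angles in rad, forces in N, time in s.
With the tool pointing down it reaches from about 0.3 to 0.875 m from the base axis. Payload 6.4 kg.
Tool frame: the origin (TCP) lies at the very end of the fingers, on their centre line; the grasp point (between the pads) lies grip_point_offset behind it (grip_point_offset is the distance from the TCP to the grasp point, in m); y points along the fingers, x is the direction in which the jaws open and shut, and the axes are right-handed (so a half turn about y gives the same grasp; the last joint's range is limited). The gripper opens to 85 mm and grips with 20 to 120 N. Pads are 22 mm wide; open, the fingers measure 114 mm over their backs; the gripper's body (76 mm by 85 mm) begins 54 mm behind the grasp point. The pads swing forward as they close: fully open they stand 13 mm farther back than shut.
Start: joints at [1.1, 0.181, 1.607, -0, 1.354, -0.206], TCP at [0.15, 0.555, 0.231] pointing down, gripper open.
Joint ranges: [-2.99, 2.99], [-0.89, 2.07], [0.3, 2.58], [-1.14, 4.28], [0, 2.63], [-3.12, 3.12]. Speed limits (rad/s): [2.57, 2.57, 3.01, 3.14, 3.14, 3.14].

## Interface

Orientations are given as a unit quaternion [w, x, y, z].
In Python, from bench import get_obs, camera, camera_model, hand_in, grip_point_offset gives the robot as it stands.
- The arm moves only by the shell command python3 -m jog 'ROWS'. ROWS is JSON, a list of rows, each a list of 7 numbers: the shift along the tool's x, y, z in mm, then the turn, a rotation vector about the tool's x, y, z in degrees, then the gripper's target within -1 to 1 (shut at 1, half-way at 0, fully open at -1). In form: [[x, y, z, ax, ay, az, grip], ...]. A call has 1 to 8 rows; each row shifts and turns the commanded pose from where the row before left it, along the tool's axes as they then stand; what a row does not reach is not made up. A row lasts 1/12 s, in which the tool goes at most 41.7 mm and 7.16 degrees, less where a joint would pass 70% of its speed; a pose out of reach is approached as far as the arm can. A call is refused whole if a number of a shift passes 41.7 or a number of a turn 7.16, either way. A call with a gripper value outside its range is refused whole. The fingers move at their own pace and stop on an object; the grip force is fixed at half the most. Time passes only in rows, so rows that do not move let the fingers close. It gives the time, the measured TCP pose, the force and the opening at its end, in the units of the state.
- get_obs(): the state, without advancing time (a new reading comes with each control period).
- camera(name): name is "scene" or "top" or "wrist"; returns the picture (480x640x3 uint8, blue, green, red); there is no depth.
- camera_model(name): a dict with "K" (3x3 intrinsics, pixels), "pose" (4x4, takes a point from camera to world coordinates). Camera axes: x right, y down, z forward; pixel columns grow to the right and rows downward; lengths in m; the calibration is good to about 2 mm. A picture is of the moment at which its call begins: read the wrist's pose just before it. camera_model takes no time and is no camera call; for the wrist camera it gives the pose at the moment of the call.
- hand_in(): hands the job in, once; it reports no verdict.
The state is a dict: "time_s": time; "q": joint angles; "dq": joint speeds; "joint_efforts": joint torques, N m; "eef_pos": TCP position; "eef_rot": TCP orientation; "wrist_force": force on the tool from outside, world axes, zero at the start; "torque": the same for the moment, N m; "opening": opening from 0.0 (shut) to 1.0 (fully open).
Only numpy, scipy, OpenCV 4.12 (cv2) and the standard library are available. Lean on these libraries where they do the work, as an engineer would, in place of code of your own. Each camera call takes 0.05 s, during which the arm holds its last target.

## Task

Move the four containers from the grey trays on the dark plank into the cells of the new wooden rack, one to a cell, keeping their order: the one at the left end of the old row (as seen from the robot) goes into the cell next to the yellow block, the second from the left into the next cell, and so on to the far end. Keep them upright and set each one down rather than dropping it, and leave the flower pot, hammer and sanding block alone.

Things in the scene. Friction and masses are not known exactly. Their poses are not given: they have to be found in the camera images.
- screw_jar: glass jar of brass screws with a red metal lid: body 52 mm diameter and 66 mm high, lid 54 mm diameter, 80 mm high in all, about 0.3 kg. Loose, upright; origin at the centre of its underside, z up along its axis. At the start it stands at the centre of its own tray (tray_a). Take it from above across its straight body, about 45 mm above its underside.
- oil_can: blue can with a white band and a small white cap: body 50 mm diameter and 80 mm high, cap 22 mm diameter, 94 mm high in all, about 0.25 kg. Loose, upright; origin at the centre of its underside, z up along its axis. At the start it stands at the centre of its own tray (tray_b). Take it from above across its straight body, about 45 mm above its underside.
- wood_stain: bare metal tin with a green lid and a green band: body 54 mm diameter and 74 mm high, lid 50 mm diameter, 80 mm high in all, about 0.32 kg. Loose, upright; origin at the centre of its underside, z up along its axis. At the start it stands at the centre of its own tray (tray_c). Take it from above across its straight body, about 45 mm above its underside.
- glue_bottle: white plastic bottle with an orange cap and an orange band: body 48 mm diameter and 72 mm high, cap 28 mm diameter, 96 mm high in all, about 0.22 kg. Loose, upright; origin at the centre of its underside, z up along its axis. At the start it stands at the centre of its own tray (tray_d). Take it from above across its straight body, about 45 mm above its underside.
- tray_a: grey square tray, 77 x 77 mm, 20 mm high, walls 4 mm, floor 4 mm, in which the screw_jar stands at the start. Four like it stand in one straight row on a dark plank, 80 mm from centre to centre, in any order; fixed. Origin at the centre of its underside (18 mm above the table), y along the row to the left as seen from the robot, x across the row away from the robot.
- tray_b: grey square tray, 77 x 77 mm, 20 mm high, walls 4 mm, floor 4 mm, in which the oil_can stands at the start. Four like it stand in one straight row on a dark plank, 80 mm from centre to centre, in any order; fixed. Origin at the centre of its underside (18 mm above the table), y along the row to the left as seen from the robot, x across the row away from the robot.
- tray_c: grey square tray, 77 x 77 mm, 20 mm high, walls 4 mm, floor 4 mm, in which the wood_stain stands at the start. Four like it stand in one straight row on a dark plank, 80 mm from centre to centre, in any order; fixed. Origin at the centre of its underside (18 mm above the table), y along the row to the left as seen from the robot, x across the row away from the robot.
- tray_d: grey square tray, 77 x 77 mm, 20 mm high, walls 4 mm, floor 4 mm, in which the glue_bottle stands at the start. Four like it stand in one straight row on a dark plank, 80 mm from centre to centre, in any order; fixed. Origin at the centre of its underside (18 mm above the table), y along the row to the left as seen from the robot, x across the row away from the robot.
- rack: new rack, fixed: light wood board 110 x 400 x 18 mm with a row of four open cells. Origin at the centre of its underside on the table, y along the row to the left as seen from the robot, x away from the robot. Cell centres at x 0, y -120, -40, 40, 120 mm; cells 76 x 76 mm inside, floor 22 mm above the table, walls 4 mm, tops 38 mm above the table.
- yellow_block: yellow block, 90 x 30 x 40 mm, fixed on the rack's board beyond the last cell, at either end of the row (rack y = +180 or -180 mm; top 58 mm above the table). A plain block stands at the other end. The yellow one marks the first place: the nearest cell's centre is 60 mm from its own centre. Origin at the centre of its underside, axes as the rack's.
- flower_pot: bystander: open terracotta pot, 84 mm wide, 75 mm high, beyond the rows as seen from the robot; origin at the centre of its underside.
- claw_hammer: bystander: hammer lying on the table at the robot's right, nearer the robot than the rows; origin under its middle.
- sanding_block: bystander: cork sanding block, 70 x 110 x 40 mm, lying beyond the rows, to the left of the pot; origin at the centre of its underside.
Things that resemble listed ones, but are neither listed nor needed, are in the scene too. There is more than one size of the oil_can; the one meant has the size given above.

How it is judged:
At the end, for the whole second after the job is handed in: Each container stands upright (within 0.1 rad), at rest and let go, on its cell's floor, within 15 mm of the cell's centre along and across the row; counted from the yellow block, they follow the order, left to right, of the old row (x of screw_jar in the frame of rack between -0.015 and 0.015 m and z of screw_jar in the frame of rack between 0.017 and 0.027 m and ((y of each of tray_b, tray_c, tray_d in the frame of tray_a below 0.04 m and horizontal distance between screw_jar and yellow_block between 0.045 and 0.075 m) or (y of each of tray_b, tray_c, tray_d in the frame of tray_a below 0.12 m and y of any of tray_b, tray_c, tray_d in the frame of tray_a above 0.04 m and horizontal distance between screw_jar and yellow_block between 0.125 and 0.155 m) or (y of each of tray_b, tray_c, tray_d in the frame of tray_a below 0.2 m and y of any of tray_b, tray_c, tray_d in the frame of tray_a above 0.12 m and horizontal distance between screw_jar and yellow_block between 0.205 and 0.235 m) or (y of each of tray_b, tray_c, tray_d in the frame of tray_a below 0.28 m and y of any of tray_b, tray_c, tray_d in the frame of tray_a above 0.2 m and horizontal distance between screw_jar and yellow_block between 0.285 and 0.315 m)) and angle between each of screw_jar, oil_can, wood_stain, glue_bottle's own z axis and vertical below 0.1 rad and linear speed of each of screw_jar, oil_can, wood_stain, glue_bottle below 0.02 m/s and angular speed of each of screw_jar, oil_can, wood_stain, glue_bottle below 0.2 rad/s and x of oil_can in the frame of rack between -0.015 and 0.015 m and z of oil_can in the frame of rack between 0.017 and 0.027 m and ((y of each of tray_a, tray_c, tray_d in the frame of tray_b below 0.04 m and horizontal distance between oil_can and yellow_block between 0.045 and 0.075 m) or (y of each of tray_a, tray_c, tray_d in the frame of tray_b below 0.12 m and y of any of tray_a, tray_c, tray_d in the frame of tray_b above 0.04 m and horizontal distance between oil_can and yellow_block between 0.125 and 0.155 m) or (y of each of tray_a, tray_c, tray_d in the frame of tray_b below 0.2 m and y of any of tray_a, tray_c, tray_d in the frame of tray_b above 0.12 m and horizontal distance between oil_can and yellow_block between 0.205 and 0.235 m) or (y of each of tray_a, tray_c, tray_d in the frame of tray_b below 0.28 m and y of any of tray_a, tray_c, tray_d in the frame of tray_b above 0.2 m and horizontal distance between oil_can and yellow_block between 0.285 and 0.315 m)) and x of wood_stain in the frame of rack between -0.015 and 0.015 m and z of wood_stain in the frame of rack between 0.017 and 0.027 m and ((y of each of tray_a, tray_b, tray_d in the frame of tray_c below 0.04 m and horizontal distance between wood_stain and yellow_block between 0.045 and 0.075 m) or (y of each of tray_a, tray_b, tray_d in the frame of tray_c below 0.12 m and y of any of tray_a, tray_b, tray_d in the frame of tray_c above 0.04 m and horizontal distance between wood_stain and yellow_block between 0.125 and 0.155 m) or (y of each of tray_a, tray_b, tray_d in the frame of tray_c below 0.2 m and y of any of tray_a, tray_b, tray_d in the frame of tray_c above 0.12 m and horizontal distance between wood_stain and yellow_block between 0.205 and 0.235 m) or (y of each of tray_a, tray_b, tray_d in the frame of tray_c below 0.28 m and y of any of tray_a, tray_b, tray_d in the frame of tray_c above 0.2 m and horizontal distance between wood_stain and yellow_block between 0.285 and 0.315 m)) and x of glue_bottle in the frame of rack between -0.015 and 0.015 m and z of glue_bottle in the frame of rack between 0.017 and 0.027 m and ((y of each of tray_a, tray_b, tray_c in the frame of tray_d below 0.04 m and horizontal distance between glue_bottle and yellow_block between 0.045 and 0.075 m) or (y of each of tray_a, tray_b, tray_c in the frame of tray_d below 0.12 m and y of any of tray_a, tray_b, tray_c in the frame of tray_d above 0.04 m and horizontal distance between glue_bottle and yellow_block between 0.125 and 0.155 m) or (y of each of tray_a, tray_b, tray_c in the frame of tray_d below 0.2 m and y of any of tray_a, tray_b, tray_c in the frame of tray_d above 0.12 m and horizontal distance between glue_bottle and yellow_block between 0.205 and 0.235 m) or (y of each of tray_a, tray_b, tray_c in the frame of tray_d below 0.28 m and y of any of tray_a, tray_b, tray_c in the frame of tray_d above 0.2 m and horizontal distance between glue_bottle and yellow_block between 0.285 and 0.315 m))); the robot touches nothing.
It fails at once if a container is tipped over (more than 40 degrees) (angle between any of screw_jar, oil_can, wood_stain, glue_bottle's own z axis and vertical above 0.7 rad).
It fails at once if a container is let go in the air (underside more than 23 mm above the floor of a tray or cell) instead of being set down ((height (world z) of screw_jar above 0.045 m and contact force between screw_jar and the fingers below 0.05 N) or (height (world z) of oil_can above 0.045 m and contact force between oil_can and the fingers below 0.05 N) or (height (world z) of wood_stain above 0.045 m and contact force between wood_stain and the fingers below 0.05 N) or (height (world z) of glue_bottle above 0.045 m and contact force between glue_bottle and the fingers below 0.05 N)).
It fails at once if the flower pot, hammer or sanding block is shifted by more than 30 mm (distance of any of flower_pot, claw_hammer, sanding_block from where it was at the start of the episode above 0.03 m).
It also fails if it takes over 109 s, if anything falls off the work surface, if the arm or the gripper's body presses on something with over 40 N, if the wrist force passes 120 N, or if a joint passes its speed limit or range.

## Working session

There is one attempt and no reset: what is moved stays moved. The work goes in short steps, Python scripts to look and compute and a shell command to move; the robot and the scene stay as the last step left them, time stands still between calls to the robot, and variables do not carry over. Pictures are saved under pics/ and viewed, and the job is handed in when it is done.

```bash
mkdir -p pics; ls; python3 - <<'E'
from bench import *
import cv2
print(get_obs(), grip_point_offset)
for n in ("scene","top","wrist"):
    m=camera_model(n); print(n,m)
    cv2.imwrite(f"pics/{n}0.png",camera(n))
E
```

```text
pics
{'time_s': 0.0, 'q': array([ 1.09968339e+00,  1.81554778e-01,  1.60798691e+00,  1.43269866e-07,
        1.35380573e+00, -2.06343281e-01]), 'dq': array([-0.00168984,  0.00035847, -0.00125494, -0.00085257,  0.00047138,
       -0.00015526]), 'joint_efforts': array([-1.57850402e-03, -4.44868612e+01, -3.51333046e+01, -4.09917002e-04,
        9.05657391e-03,  1.88316767e-05]), 'eef_pos': array([0.15022441, 0.5544649 , 0.23038663]), 'eef_rot': array([-0.56135604,  0.56189194,  0.42906599, -0.43018511]), 'wrist_force': array([-0.70468037, -0.91253274, -0.15398954]), 'torque': array([0.02394678, 0.04298263, 0.02072179]), 'opening': 0.9956427762982113} 0.0187
scene {'K': array([[573.9047474 ,   0.        , 321.34495379],
       [  0.        , 573.9047474 , 237.9122502 ],
       [  0.        ,   0.        ,   1.        ]]), 'pose': array([[-0.43581464,  0.51237369, -0.73995865,  1.62717845],
       [ 0.89970491,  0.22569659, -0.3736203 ,  0.57137119],
       [-0.02442707, -0.82857363, -0.559347  ,  0.89705134],
       [ 0.        ,  0.        ,  0.        ,  1.        ]])}
top {'K': array([[445.25219375,   0.        , 323.46191686],
       [  0.        , 445.25219375, 243.25573265],
       [  0.        ,   0.        ,   1.        ]]), 'pose': array([[-0.0042938 , -0.99589881,  0.09037216,  0.42446263],
       [-0.99966603,  0.00197184, -0.02576686,  0.02567151],
       [ 0.02548299, -0.09045262, -0.99557468,  1.01840419],
       [ 0.        ,  0.        ,  0.        ,  1.        ]])}
wrist {'K': array([[376.01185049,   0.        , 312.63377969],
       [  0.        , 376.01185049, 242.32931775],
       [  0.        ,   0.        ,   1.        ]]), 'pose': array([[ 0.2618972 ,  0.92189751,  0.28550804,  0.07728314],
       [ 0.96509438, -0.2496718 , -0.07910006,  0.57579423],
       [-0.00163884,  0.29625829, -0.95510646,  0.37315376],
       [ 0.        ,  0.        ,  0.        ,  1.        ]])}
```

View pics/top0.png

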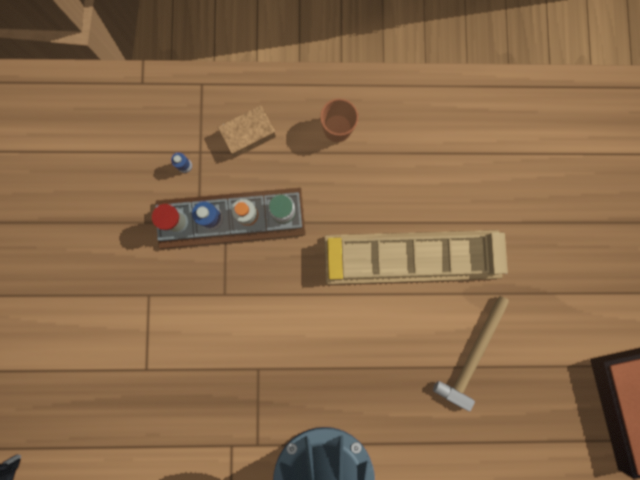

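View pics/scene0.png

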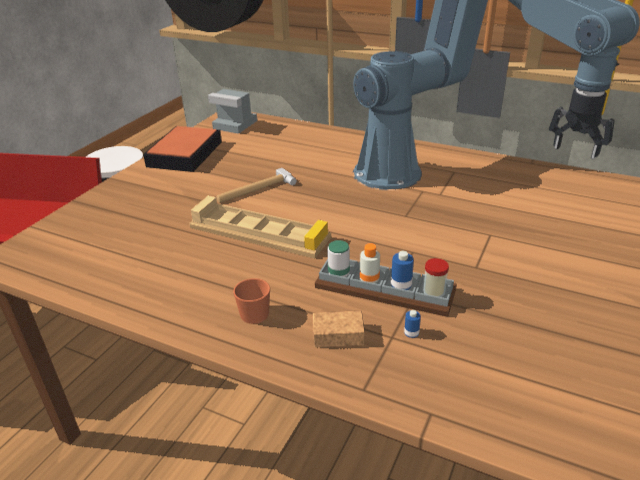

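View pics/wrist0.png

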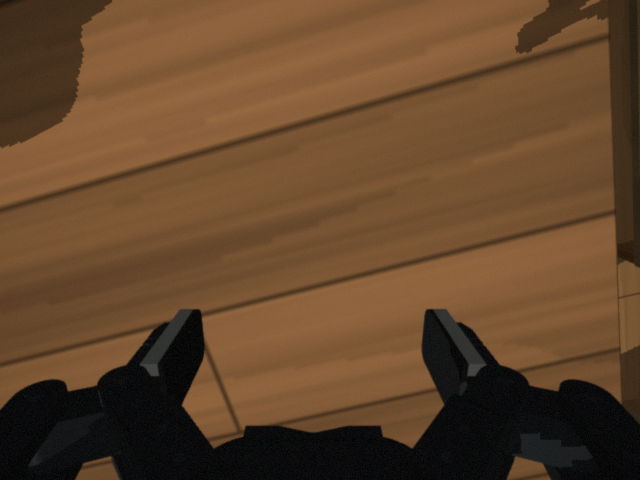

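The top view shows the old row, left to right: red jar (165,217), blue can (206,213), orange-cap bottle (243,210) and green tin (281,207). The yellow block is at the rack's left end (335,258). The small blue can at (180,162) is a decoy.

```bash
cat > h.py <<'E'
from bench import *
import numpy as np, cv2
from scipy.spatial.transform import Rotation as Ro
def ray(n,px,z,m=None):
    m=m or camera_model(n); K,P=m["K"],m["pose"]
    d=P[:3,:3]@np.linalg.solve(K,[px[0],px[1],1.]); o=P[:3,3]
    return o+d*(z-o[2])/d[2]
def proj(n,p,m=None):
    m=m or camera_model(n); K,P=m["K"],m["pose"]
    c=P[:3,:3].T@(np.asarray(p)-P[:3,3]); u=K@c; return u[:2]/u[2]
def blob(im,lo,hi,roi=None):
    h=cv2.cvtColor(im,cv2.COLOR_BGR2HSV); k=cv2.inRange(h,np.array(lo),np.array(hi))
    if roi: z=np.zeros_like(k); x0,y0,x1,y1=roi; z[y0:y1,x0:x1]=k[y0:y1,x0:x1]; k=z
    cs,_=cv2.findContours(k,cv2.RETR_EXTERNAL,cv2.CHAIN_APPROX_NONE)
    c=max(cs,key=cv2.contourArea); return c,k
def tool():
    o=get_obs(); q=o["eef_rot"]; return o, Ro.from_quat([q[1],q[2],q[3],q[0]]).as_matrix()
E
python3 - <<'E'
from h import *
o,R=tool(); print(R.round(3))
im=cv2.imread("pics/top0.png")
a=cv2.resize(im[175:260,140:320],None,fx=4.4,fy=4.4,interpolation=cv2.INTER_CUBIC); cv2.imwrite("pics/a.png",a)
b=cv2.resize(im[220:300,315:515],None,fx=4,fy=4,interpolation=cv2.INTER_CUBIC); cv2.imwrite("pics/b.png",b)
E
```

```text
[[ 0.262 -0.001 -0.965]
 [ 0.965 -0.001  0.262]
 [-0.001 -1.     0.   ]]
```

View pics/a.png

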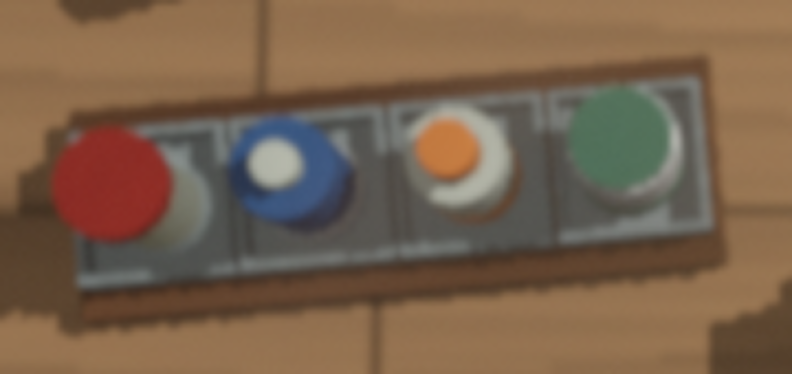

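View pics/b.png

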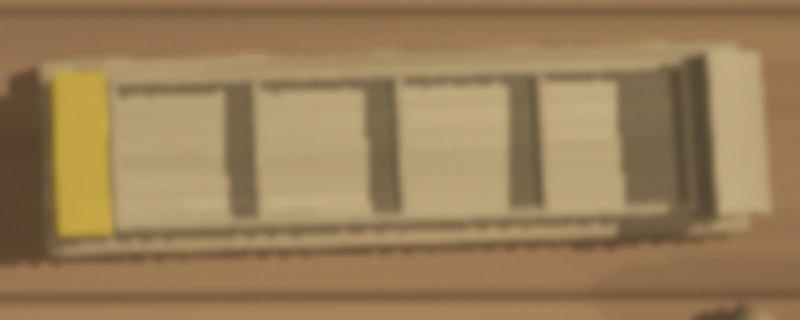

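```bash
python3 - <<'E'
from h import *
im=cv2.imread("pics/top0.png")
def cen(lo,hi,roi,z,nm):
    c,k=blob(im,lo,hi,roi); (x,y),(w,h),a=cv2.minAreaRect(c)
    M=cv2.moments(c); u=(M["m10"]/M["m00"],M["m01"]/M["m00"])
    p=ray("top",u,z); print(nm,np.round(u,1),round(w,1),round(h,1),p.round(4)); return p
roi=(145,180,305,250)
P=[cen((172,120,60),(180,255,255),roi,.102,"red") if 0 else cen((0,150,60),(6,255,255),(145,190,190,240),.102,"red"),
   cen((15,10,150),(60,80,255),(195,204,212,220),.116,"oilcap"),
   cen((5,160,150),(18,255,255),(232,200,252,218),.118,"orange"),
   cen((60,60,50),(90,255,255),(262,190,300,225),.102,"green")]
for i in range(3): print(np.linalg.norm(P[i+1][:2]-P[i][:2]))
P=np.array(P)[:,:2]
d=np.polyfit([0,1,2,3],P,1); print("step",d[0],np.linalg.norm(d[0]),"yaw",np.degrees(np.arctan2(d[0][0],-d[0][1])), P-np.outer(range(4),d[0])-d[1])
# tray rim corners z=38 from crop a (tl,tr,br,bl)
for c in [(76,128),(703,78),(713,232),(78,288)]:
    print(ray("top",(140+c[0]/4.4,175+c[1]/4.4),.038).round(4))
y=cen((20,150,100),(30,255,255),(320,230,350,290),.058,"yellow")
yc=[(50,72),(105,70),(112,235),(55,238)]; pc=[(708,53),(758,50),(770,210),(722,217)]
q=[]
for s in (yc,pc):
    r=np.array([ray("top",(315+c[0]/4,220+c[1]/4),.058) for c in s]); print(r.round(4)[:,:2].tolist(), r.mean(0).round(4)); q.append(r.mean(0))
v=q[1]-q[0]; print("rack ctr",(q[0]+q[1])/2,np.linalg.norm(v),np.degrees(np.arctan2(v[0],-v[1])))
# board top corners z=18
for c in [(42,65),(48,258)]: print("board",ray("top",(315+c[0]/4,220+c[1]/4),.018).round(4))
E
```

```text
red [164.6 216.5] 25.9 24.6 [0.5636 0.3291 0.102 ]
oilcap [202.  211.9] 8.5 8.5 [0.5708 0.2493 0.116 ]
orange [241.4 208.8] 11.4 10.5 [0.577  0.1691 0.118 ]
green [280.2 206. ] 19.8 19.8 [0.5856 0.0916 0.102 ]
0.08013808495635155
0.08040455093839438
0.078045997947718
step [ 0.00722028 -0.07928162] 0.07960972404753022 yaw 5.203649177632847 [[ 0.00017413  0.00041291]
 [ 0.00016291 -0.00011864]
 [-0.00084821 -0.00100146]
 [ 0.00051117  0.00070718]]
[0.601 0.367 0.038]
[0.6268 0.0527 0.038 ]
[0.5481 0.0476 0.038 ]
[0.5203 0.3637 0.038 ]
yellow [334.5 258.4] 40.2 14.0 [ 0.4788 -0.0229  0.058 ]
[[0.5231, -0.008], [0.5241, -0.0379], [0.4348, -0.0409], [0.4333, -0.0102]] [ 0.4788 -0.0243  0.058 ]
[[0.5329, -0.3689], [0.5346, -0.3967], [0.4469, -0.3996], [0.4432, -0.3731]] [ 0.4894 -0.3846  0.058 ]
rack ctr [ 0.48412268 -0.2044112   0.058     ] 0.36045559044256875 1.6823445208702932
board [ 0.5312 -0.0049  0.018 ]
board [ 0.4226 -0.0077  0.018 ]
```

Measurements check out: container spacing is 80.1/80.4/78.0 mm and the end blocks are 360.5 mm apart. Row yaw is about 5° and rack yaw about 1.7°. First I turn the jaws across the row.

```bash
python3 -m jog '[[0,0,0,0,7,0,-1],[0,0,0,0,7,0,-1],[0,0,0,0,7,0,-1],[0,0,0,0,7,0,-1],[0,0,0,0,7,0,-1],[0,0,0,0,7,0,-1],[0,0,0,0,7,0,-1],[0,0,0,0,7,0,-1]]'; python3 -m jog '[[0,0,0,0,7,0,-1],[0,0,0,0,7,0,-1],[0,0,0,0,0,0,-1],[0,0,0,0,0,0,-1]]'
cat >> h.py <<'E'
def togo(xyz,yaw):
    o,R=tool(); d=np.array(xyz)-o["eef_pos"]
    cy=np.degrees(np.arctan2(R[1,0],R[0,0]))
    print("t",round(o["time_s"],2),"tcp",o["eef_pos"].round(4),"opening",round(o["opening"],3),"F",o["wrist_force"].round(1),"down",R[:,1].round(3))
    print("shift mm (tool)",(R.T@d*1000).round(1),"turn about y",round(cy-yaw,2))
PICK=[(.5640,.3290),(.5711,.2498),(.5778,.1705),(.5853,.0913)]
CELL=[(.4806,-.0845),(.4829,-.1645),(.4853,-.2445),(.4876,-.3245)]
E
python3 -c "
from h import *
togo((*PICK[0],.2),5.2)"
```

```text
time_s: 0.82
eef_pos: [0.1503, 0.5547, 0.2309]
eef_rot: [-0.698, 0.698, 0.113, -0.114]
wrist_force: [-0.6, -0.1, -0.2]
opening: 0.999
time_s: 1.15
eef_pos: [0.1504, 0.5548, 0.231]
eef_rot: [-0.706, 0.707, 0.031, -0.031]
wrist_force: [0.3, -0.0, -0.7]
opening: 1.002
t 1.15 tcp [0.1504 0.5548 0.231 ] opening 1.002 F [ 0.3 -0.  -0.7] down [-0.    -0.001 -1.   ]
shift mm (tool) [ 392.2   31.  -261.3] turn about y -0.16
```

```bash
python3 -m jog '[[32.7,2.5,-21.8,0,0,0,-1],[32.7,2.5,-21.8,0,0,0,-1],[32.7,2.5,-21.8,0,0,0,-1],[32.7,2.5,-21.8,0,0,0,-1],[32.7,2.5,-21.8,0,0,0,-1],[32.7,2.5,-21.8,0,0,0,-1],[32.7,2.5,-21.8,0,0,0,-1],[32.7,2.5,-21.8,0,0,0,-1]]'; python3 -m jog '[[32.7,2.5,-21.8,0,0,0,-1],[32.7,2.5,-21.8,0,0,0,-1],[32.7,2.5,-21.8,0,0,0,-1],[32.5,2.5,-21.5,0,0,0,-1],[0,0,0,0,0,0,-1],[0,0,0,0,0,0,-1],[0,0,0,0,0,0,-1]]'
python3 -c "
from h import *
togo((*PICK[0],.048),5.2)
m=camera_model('wrist');im=camera('wrist');cv2.imwrite('pics/w1.png',im)
for p,z in zip(PICK,(.102,.116,.118,.102)): print(proj('wrist',(*p,z),m).round(1))
"
```

```text
time_s: 1.82
eef_pos: [0.4273, 0.402, 0.2112]
eef_rot: [0.706, -0.706, -0.031, 0.031]
wrist_force: [-0.6, 1.1, 0.5]
opening: 1.002
time_s: 2.4
eef_pos: [0.5629, 0.3275, 0.2008]
eef_rot: [0.706, -0.706, -0.03, 0.031]
wrist_force: [-1.0, 0.9, 0.2]
opening: 1.0
t 2.4 tcp [0.5629 0.3275 0.2008] opening 1.0 F [-1.   0.9  0.2] down [-0.001 -0.    -1.   ]
shift mm (tool) [  1.4 152.8   1.4] turn about y -0.28
[314.6 243.2]
[314.9 357.6]
[314.6 450. ]
[315.2 507.8]
```

View pics/w1.png

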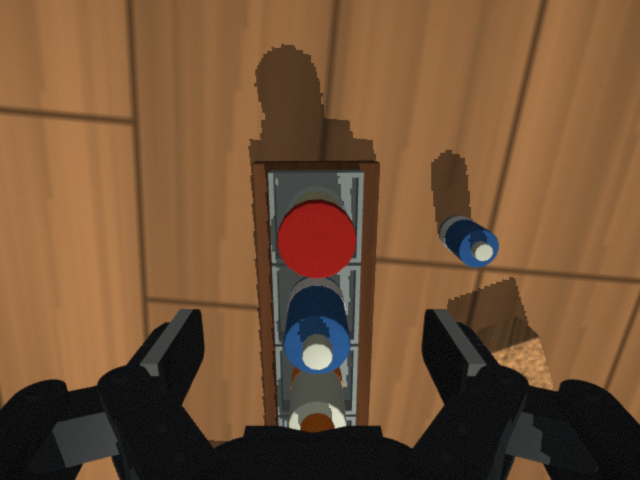

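The lid appears at (316.5,238.5) against a predicted (314.6,243.2), so the two cameras disagree by about 3 mm in y and 1 mm in x. I use a value between the two and descend.

```bash
python3 -m jog '[[1.7,30,3,0,0,0,-1],[0,30,0,0,0,0,-1],[0,30,0,0,0,0,-1],[0,30,0,0,0,0,-1],[0,20,0,0,0,0,-1],[0,11,0,0,0,0,-1],[0,0,0,0,0,0,-1],[0,0,0,0,0,0,-1]]'; python3 -c "
from h import *
togo((*PICK[0],.05),5.2)
im=camera('wrist');cv2.imwrite('pics/w2.png',im)"
```

```text
time_s: 3.12
eef_pos: [0.5643, 0.3316, 0.0509]
eef_rot: [0.706, -0.706, -0.03, 0.03]
wrist_force: [0.5, -0.4, 1.3]
opening: 0.997
t 3.12 tcp [0.5643 0.3316 0.0509] opening 0.997 F [ 0.5 -0.4  1.3] down [ 0.  0. -1.]
shift mm (tool) [-0.5  0.9 -2.6] turn about y -0.27
```

View pics/w2.png

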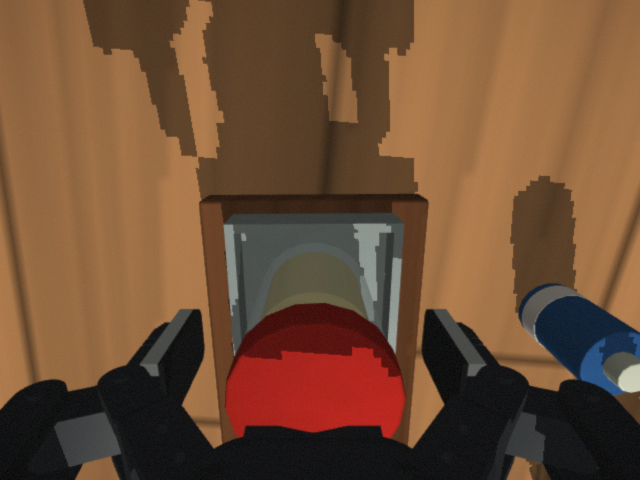

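The jar lid (316,380) is centred between the pads at (178,340) and (450,340). Closing.

```bash
python3 -m jog '[[0,0,0,0,0,0,1],[0,0,0,0,0,0,1],[0,0,0,0,0,0,1],[0,0,0,0,0,0,1],[0,0,0,0,0,0,1],[0,0,0,0,0,0,1],[0,0,0,0,0,0,1],[0,0,0,0,0,0,1]]';  python3 -m jog '[[0,0,0,0,0,0,1],[0,0,0,0,0,0,1],[0,0,0,0,0,0,1],[0,0,0,0,0,0,1]]';python3 -c "
from h import *
im=camera('wrist');cv2.imwrite('pics/w3.png',im)"
```

```text
time_s: 3.83
eef_pos: [0.5656, 0.3312, 0.0523]
eef_rot: [0.707, -0.706, -0.031, 0.029]
wrist_force: [-2.1, -0.6, 5.6]
opening: 0.599
time_s: 4.17
eef_pos: [0.5656, 0.3312, 0.0523]
eef_rot: [0.707, -0.706, -0.031, 0.029]
wrist_force: [-2.6, 0.2, 6.0]
opening: 0.608
```

View pics/w3.png

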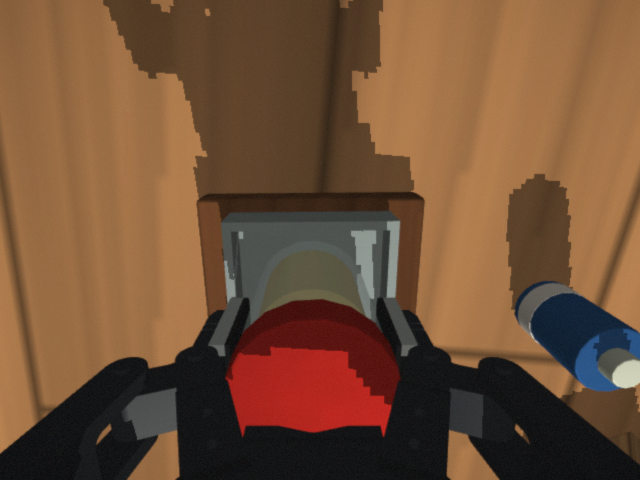

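The pads hold the body at 0.608 × 85 = 51.7 mm, matching the 52 mm jar. Lifting.

```bash
python3 -m jog '[[0,-8,0,0,0,0,1],[0,-12,0,0,0,0,1],[0,-20,0,0,0,0,1],[0,-25,0,0,0,0,1],[0,-25,0,0,0,0,1],[0,-25,0,0,0,0,1],[0,-20,0,0,0,0,1],[0,-5,0,0,0,0,1]]';  python3 -m jog '[[0,0,0,0,0,0,1],[0,0,0,0,0,0,1]]';python3 -c "
from h import *
im=camera('wrist');cv2.imwrite('pics/w4.png',im)
togo((*CELL[0],.19),1.7)"
```

```text
time_s: 4.88
eef_pos: [0.5669, 0.3316, 0.196]
eef_rot: [0.707, -0.706, -0.032, 0.027]
wrist_force: [1.1, 0.8, -1.6]
opening: 0.609
time_s: 5.05
eef_pos: [0.5643, 0.3305, 0.1898]
eef_rot: [-0.706, 0.707, 0.03, -0.03]
wrist_force: [-0.3, 0.7, -3.2]
opening: 0.609
t 5.1 tcp [0.5638 0.3303 0.1887] opening 0.605 F [-0.5 -0.3 -2.8] down [-0.002 -0.001 -1.   ]
shift mm (tool) [-117.7   -0.8 -406.4] turn about y 3.12
```

View pics/w4.png

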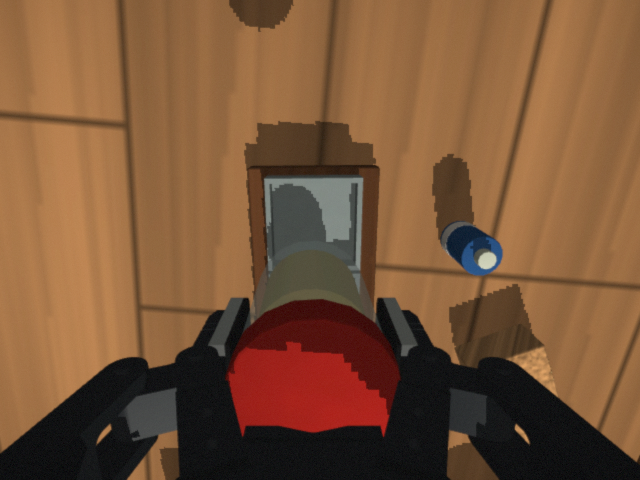

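```bash
python3 -m jog '[[0,0,0,0,3.1,0,1],[-8.7,0,-37.5,0,0,0,1],[-8.7,0,-37.5,0,0,0,1],[-8.7,0,-37.5,0,0,0,1],[-8.7,0,-37.5,0,0,0,1],[-8.7,0,-37.5,0,0,0,1],[-8.7,0,-37.5,0,0,0,1],[-8.7,0,-37.5,0,0,0,1]]';  python3 -m jog '[[-8.7,0,-37.5,0,0,0,1],[-8.7,0,-37.5,0,0,0,1],[-8.7,0,-37.5,0,0,0,1],[-8.5,0,-37,0,0,0,1],[0,0,0,0,0,0,1],[0,0,0,0,0,0,1],[0,0,0,0,0,0,1],[0,0,0,0,0,0,1]]';python3 -c "
from h import *
m=camera_model('wrist');im=camera('wrist')
a,b=np.array(CELL[0]),np.array(CELL[1]);u=(b-a)/.08;v=np.array([-u[1],u[0]])
for c in CELL[:2]:
  c=np.array(c)
  for s,t in ((-38,-38),(-38,38),(38,38),(38,-38)):
    p=proj('wrist',(*(c+u*s/1000+v*t/1000),.038),m); cv2.circle(im,tuple(int(x) for x in p),2,(255,0,255),-1)
cv2.imwrite('pics/w5.png',im)
togo((*CELL[0],.06),1.7)"
```

```text
time_s: 5.77
eef_pos: [0.5098, 0.0651, 0.1883]
eef_rot: [0.707, -0.707, -0.01, 0.012]
wrist_force: [1.6, -1.1, -1.4]
opening: 0.606
time_s: 6.43
eef_pos: [0.4813, -0.0827, 0.1893]
eef_rot: [0.707, -0.707, -0.01, 0.012]
wrist_force: [-0.4, 0.4, -2.1]
opening: 0.608
t 6.48 tcp [ 0.4815 -0.0826  0.1896] opening 0.608 F [ 1.1  0.5 -2.7] down [-0.001  0.001 -1.   ]
shift mm (tool) [ -0.8 129.6  -2. ] turn about y 0.13
```

View pics/w5.png

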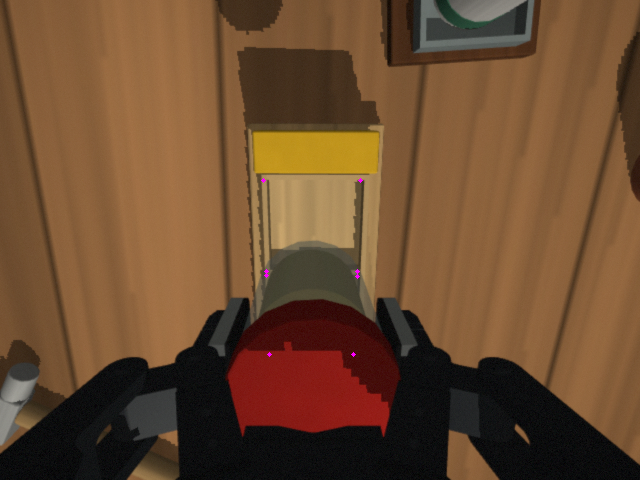

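The cell's projected corners, (264,180), (360,180), (267,273) and (357,273), sit on the cell walls in the picture. Lowering.

```bash
python3 -m jog '[[-0.8,30,-1.5,0,0,0,1],[0,30,0,0,0,0,1],[0,30,0,0,0,0,1],[0,20,0,0,0,0,1],[0,12,0,0,0,0,1],[0,8,0,0,0,0,1],[0,0,0,0,0,0,1],[0,0,0,0,0,0,1]]';  python3 -m jog '[[0,2,0,0,0,0,1],[0,1,0,0,0,0,1],[0,0,0,0,0,0,1],[0,0,0,0,0,0,1]]';python3 -c "
from h import *
im=camera('wrist');cv2.imwrite('pics/w6.png',im)
cv2.imwrite('pics/s6.png',camera('scene')[150:350,150:500])
togo((*CELL[0],.052),1.7)"
```

```text
time_s: 7.15
eef_pos: [0.4812, -0.0848, 0.0604]
eef_rot: [0.707, -0.707, -0.011, 0.011]
wrist_force: [0.2, -0.7, -2.6]
opening: 0.607
time_s: 7.48
eef_pos: [0.4814, -0.0857, 0.0579]
eef_rot: [-0.707, 0.707, 0.011, -0.01]
wrist_force: [-1.5, 0.2, -2.1]
opening: 0.607
t 7.58 tcp [ 0.4812 -0.0856  0.0577] opening 0.607 F [-0.4  0.7 -2.2] down [ 0.001 -0.    -1.   ]
shift mm (tool) [-0.5  5.7  1.2] turn about y 0.02
```

View pics/w6.png

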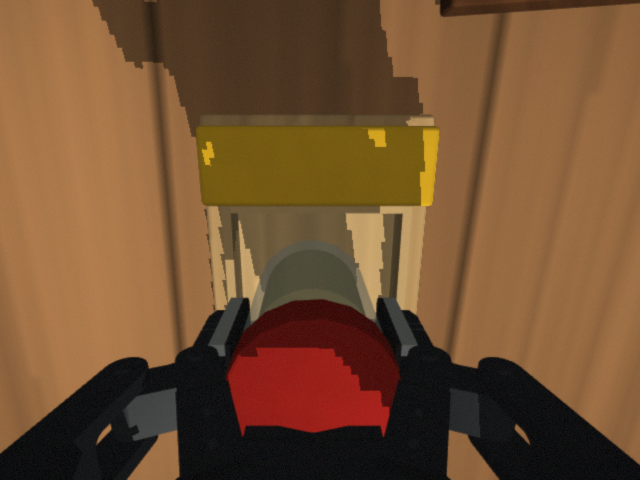

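View pics/s6.png

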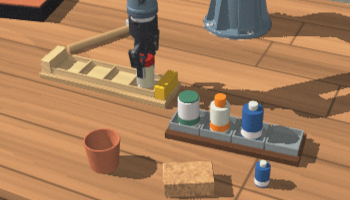

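The jar is in the cell about 6 mm above its floor. I lower until it touches.

```bash
python3 -m jog '[[0,2,0,0,0,0,1],[0,1,0,0,0,0,1],[0,1,0,0,0,0,1],[0,1,0,0,0,0,1],[0,0,0,0,0,0,1],[0,0,0,0,0,0,1]]'; python3 -m jog '[[0,1,0,0,0,0,1],[0,0,0,0,0,0,1],[0,0,0,0,0,0,1]]'
```

```text
time_s: 8.08
eef_pos: [0.4808, -0.0855, 0.0524]
eef_rot: [0.707, -0.707, -0.011, 0.011]
wrist_force: [-2.4, 0.7, 1.7]
opening: 0.607
time_s: 8.33
eef_pos: [0.4809, -0.0856, 0.0523]
eef_rot: [-0.707, 0.707, 0.011, -0.011]
wrist_force: [-6.0, 1.4, 12.2]
opening: 0.602
```

Contact came at TCP z = 0.0523, as expected, with 12 N up. Releasing, then up.

```bash
python3 -m jog '[[0,-1,0,0,0,0,0.6],[0,0,0,0,0,0,0],[0,0,0,0,0,0,-1],[0,0,0,0,0,0,-1],[0,0,0,0,0,0,-1],[0,0,0,0,0,0,-1],[0,0,0,0,0,0,-1],[0,0,0,0,0,0,-1]]'; python3 -m jog '[[0,-5,0,0,0,0,-1],[0,-15,0,0,0,0,-1],[0,-30,0,0,0,0,-1],[0,-30,0,0,0,0,-1],[0,-30,0,0,0,0,-1],[0,-30,0,0,0,0,-1],[0,0,0,0,0,0,-1],[0,0,0,0,0,0,-1]]';python3 -c "
from h import *
im=camera('wrist');cv2.imwrite('pics/w7.png',im)
togo((*PICK[1],.195),5.2)"
```

```text
time_s: 9.0
eef_pos: [0.481, -0.0855, 0.0523]
eef_rot: [0.707, -0.707, -0.011, 0.011]
wrist_force: [-0.7, 0.2, -0.2]
opening: 0.999
time_s: 9.67
eef_pos: [0.4823, -0.086, 0.1948]
eef_rot: [-0.706, 0.708, 0.012, -0.009]
wrist_force: [-0.0, 1.2, -1.1]
opening: 1.001
t 9.72 tcp [ 0.4811 -0.0855  0.1929] opening 0.999 F [ 0.   0.8 -0.6] down [ 0.001 -0.001 -1.   ]
shift mm (tool) [100.1  -2.2 332.4] turn about y -3.47
```

View pics/w7.png

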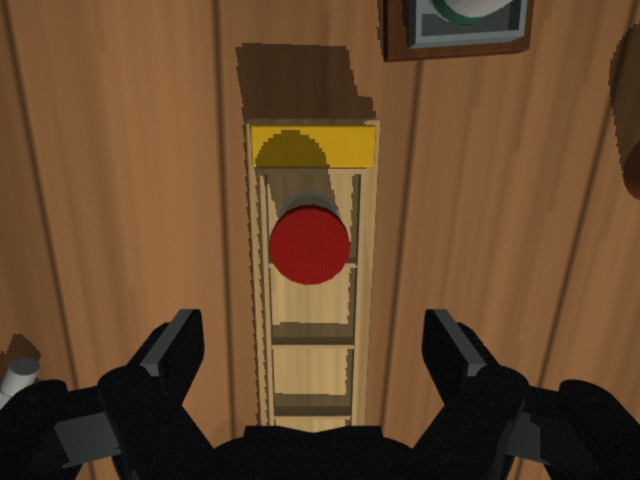

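```bash
python3 -c "
from h import *
m=camera_model('wrist');im=cv2.imread('pics/w7.png')
c,_=blob(im,(0,150,60),(8,255,255),(250,190,370,300)); (x,y),r=cv2.minEnclosingCircle(c); a=ray('wrist',(x,y),.102,m)
y4=np.mean([ray('wrist',p,.058,m) for p in [(249,126),(374,124),(374,166),(252,169)]],0)
u=np.array([np.sin(np.radians(1.7)),-np.cos(np.radians(1.7))]);v=np.array([-u[1],u[0]])
d=(a-y4)[:2]; print(x,y,r,a,y4,'along',d@u,'across',d@v)"
python3 -m jog '[[0,0,0,0,-3.5,0,-1],[13.4,0,36.4,0,0,0,-1],[13.4,0,36.4,0,0,0,-1],[13.4,0,36.4,0,0,0,-1],[13.4,0,36.4,0,0,0,-1],[13.4,0,36.4,0,0,0,-1],[13.4,0,36.4,0,0,0,-1],[13.4,0,36.4,0,0,0,-1]]'; python3 -m jog '[[13.4,0,36.4,0,0,0,-1],[13.4,0,36.4,0,0,0,-1],[0,0,0,0,0,0,-1],[0,0,0,0,0,0,-1],[0,0,0,0,0,0,-1]]';python3 -c "
from h import *
m=camera_model('wrist');im=camera('wrist');cv2.imwrite('pics/w8.png',im)
togo((*PICK[1],.051),5.2); print(proj('wrist',(*PICK[1],.116),m))"
```

```text
309.0264892578125 245.9918212890625 40.4749870300293 [ 0.47889603 -0.08371479  0.102     ] [ 0.47920482 -0.02306693  0.058     ] along 0.060612004019924545 across -0.0021078522956104275
time_s: 10.38
eef_pos: [0.55, 0.1786, 0.1901]
eef_rot: [-0.706, 0.706, 0.031, -0.033]
wrist_force: [0.6, -0.5, -0.3]
opening: 1.001
time_s: 10.8
eef_pos: [0.57, 0.2514, 0.1902]
eef_rot: [-0.706, 0.707, 0.031, -0.034]
wrist_force: [0.0, -0.9, -0.2]
opening: 0.999
t 10.85 tcp [0.5702 0.2508 0.1907] opening 0.998 F [-0.4 -1.1  0.5] down [-0.003 -0.001 -1.   ]
shift mm (tool) [  1.2 139.7  -0.9] turn about y 0.0
[314.50336167 259.84536623]
```

View pics/w8.png

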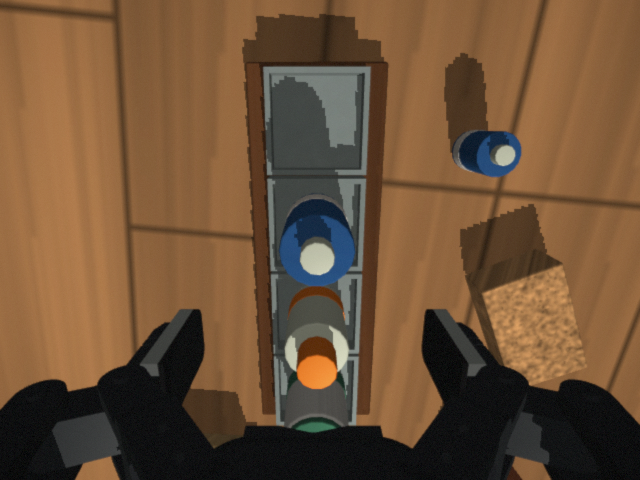

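The jar sits 60.6 mm along from the yellow block and about 2 mm off centre across, which is good. The oil can's cap is at (317.5,256.5), within 2 mm of prediction. Descending on it.

```bash
python3 -m jog '[[2.2,30,0.5,0,0,0,-1],[0,30,0,0,0,0,-1],[0,30,0,0,0,0,-1],[0,25,0,0,0,0,-1],[0,15,0,0,0,0,-1],[0,9,0,0,0,0,-1],[0,0,0,0,0,0,-1],[0,0,0,0,0,0,-1]]'; python3 -m jog '[[0,0,0,0,0,0,1],[0,0,0,0,0,0,1],[0,0,0,0,0,0,1],[0,0,0,0,0,0,1],[0,0,0,0,0,0,1],[0,0,0,0,0,0,1],[0,0,0,0,0,0,1],[0,0,0,0,0,0,1]]';  python3 -m jog '[[0,0,0,0,0,0,1],[0,0,0,0,0,0,1],[0,0,0,0,0,0,1],[0,0,0,0,0,0,1]]';python3 -c "
from h import *
im=camera('wrist');cv2.imwrite('pics/w9.png',im)"
```

```text
time_s: 11.52
eef_pos: [0.5735, 0.2516, 0.0536]
eef_rot: [-0.706, 0.706, 0.032, -0.032]
wrist_force: [0.5, -0.4, 0.3]
opening: 1.0
time_s: 12.18
eef_pos: [0.5744, 0.2528, 0.0551]
eef_rot: [0.706, -0.706, -0.033, 0.031]
wrist_force: [-1.9, -0.9, 5.4]
opening: 0.57
time_s: 12.52
eef_pos: [0.5744, 0.2528, 0.0551]
eef_rot: [0.707, -0.706, -0.033, 0.031]
wrist_force: [-0.5, -1.0, 5.5]
opening: 0.569
```

View pics/w9.png

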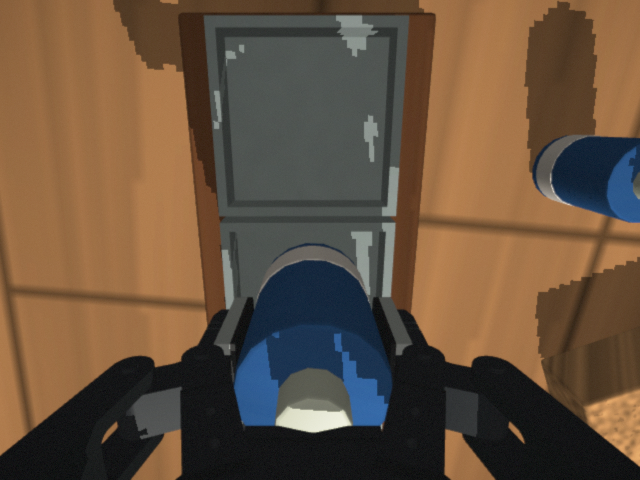

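The pads hold the can: 0.569 is 48 mm, against a 50 mm body. Lifting.

```bash
python3 -m jog '[[0,-8,0,0,0,0,1],[0,-12,0,0,0,0,1],[0,-20,0,0,0,0,1],[0,-25,0,0,0,0,1],[0,-25,0,0,0,0,1],[0,-25,0,0,0,0,1],[0,-20,0,0,0,0,1],[0,-5,0,0,0,0,1]]';  python3 -m jog '[[0,0,0,0,0,0,1],[0,0,0,0,0,0,1],[0,0,0,0,0,0,1]]';python3 -c "
from h import *
im=camera('wrist');cv2.imwrite('pics/w10.png',im)
togo((*CELL[1],.19),1.7)
o,R=tool();d=np.array((*CELL[1],.19))-o['eef_pos'];a=np.radians(1.7);print('after turn',d[0]*np.cos(a)+d[1]*np.sin(a),-d[0]*np.sin(a)+d[1]*np.cos(a))"
```

```text
time_s: 13.23
eef_pos: [0.5754, 0.2531, 0.1987]
eef_rot: [0.707, -0.706, -0.035, 0.03]
wrist_force: [1.2, 0.7, -1.8]
opening: 0.568
time_s: 13.48
eef_pos: [0.5721, 0.2522, 0.1913]
eef_rot: [-0.706, 0.707, 0.031, -0.033]
wrist_force: [-0.3, -0.3, -3.8]
opening: 0.568
t 13.53 tcp [0.5721 0.2522 0.1911] opening 0.569 F [-1.   0.8 -2.2] down [-0.004 -0.001 -1.   ]
shift mm (tool) [-126.8    1.8 -406.8] turn about y 3.53
after turn -0.10151071669030029 -0.4138297516089264
```

View pics/w10.png

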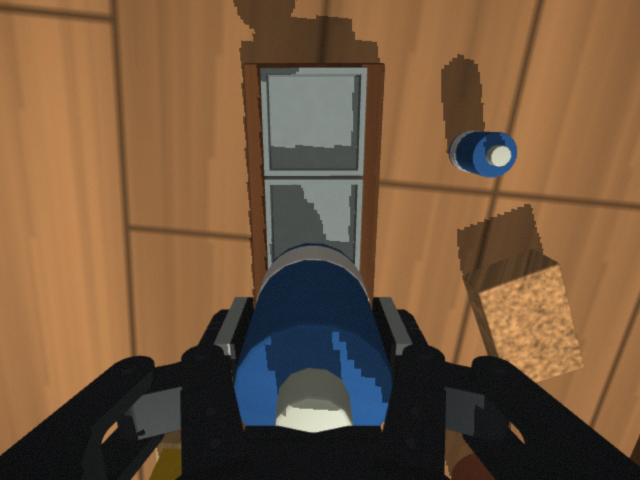

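```bash
python3 -m jog '[[0,0,0,0,3.5,0,1],[-9.1,0,-37.6,0,0,0,1],[-9.1,0,-37.6,0,0,0,1],[-9.1,0,-37.6,0,0,0,1],[-9.1,0,-37.6,0,0,0,1],[-9.1,0,-37.6,0,0,0,1],[-9.1,0,-37.6,0,0,0,1],[-9.1,0,-37.6,0,0,0,1]]';  python3 -m jog '[[-9.1,0,-37.6,0,0,0,1],[-9.1,0,-37.6,0,0,0,1],[-9.1,0,-37.6,0,0,0,1],[-9.1,0,-37.6,0,0,0,1],[0,0,0,0,0,0,1],[0,0,0,0,0,0,1],[0,0,0,0,0,0,1],[0,0,0,0,0,0,1]]';python3 -c "
from h import *
im=camera('wrist');cv2.imwrite('pics/w11.png',im)
togo((*CELL[1],.055),1.7)"
```

```text
time_s: 14.2
eef_pos: [0.5161, -0.0139, 0.1919]
eef_rot: [0.707, -0.707, -0.01, 0.012]
wrist_force: [0.9, -0.7, -2.7]
opening: 0.566
time_s: 14.87
eef_pos: [0.4855, -0.1627, 0.1925]
eef_rot: [0.707, -0.707, -0.011, 0.011]
wrist_force: [-0.1, 0.1, -2.7]
opening: 0.566
t 14.92 tcp [ 0.4857 -0.1625  0.1927] opening 0.568 F [ 0.6 -0.7 -2.3] down [-0.001  0.001 -1.   ]
shift mm (tool) [ -2.7 137.7  -2. ] turn about y 0.13
```

View pics/w11.png

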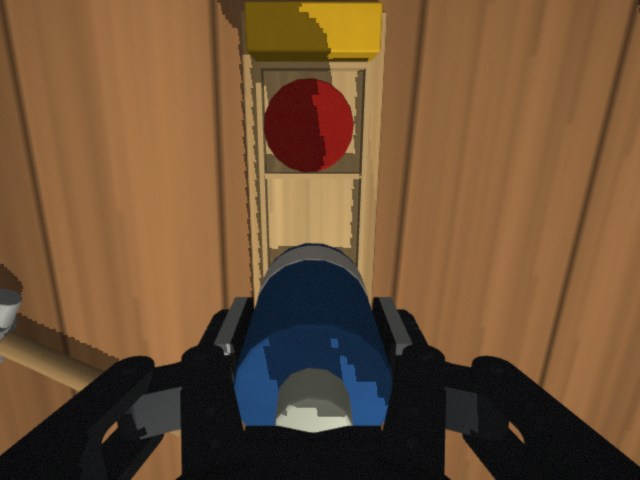

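The can hangs over the second cell, and the jar is centred in the first at (308,125). Lowering.

```bash
python3 -m jog '[[-1.8,30,-1.8,0,0,0,1],[0,30,0,0,0,0,1],[0,30,0,0,0,0,1],[0,20,0,0,0,0,1],[0,12,0,0,0,0,1],[0,8,0,0,0,0,1],[0,0,0,0,0,0,1],[0,0,0,0,0,0,1]]';  python3 -m jog '[[0,2,0,0,0,0,1],[0,1,0,0,0,0,1],[0,0,0,0,0,0,1],[0,0,0,0,0,0,1]]';python3 -c "
from h import *
togo((*CELL[1],.0551),1.7)"
```

```text
time_s: 15.58
eef_pos: [0.4844, -0.1652, 0.0635]
eef_rot: [0.707, -0.707, -0.011, 0.011]
wrist_force: [-0.0, 0.4, -1.0]
opening: 0.568
time_s: 15.92
eef_pos: [0.4844, -0.1661, 0.0609]
eef_rot: [-0.707, 0.707, 0.011, -0.01]
wrist_force: [0.2, -0.4, -2.7]
opening: 0.57
t 15.92 tcp [ 0.4844 -0.1661  0.0609] opening 0.57 F [ 0.2 -0.4 -2.7] down [ 0.001 -0.001 -1.   ]
shift mm (tool) [-1.4  5.8  1.6] turn about y 0.03
```

```bash
python3 -m jog '[[0,2,1,0,0,0,1],[0,1,0,0,0,0,1],[0,1,0,0,0,0,1],[0,1,0,0,0,0,1],[0,0,0,0,0,0,1],[0,0,0,0,0,0,1]]'; python3 -m jog '[[0,1,0,0,0,0,1],[0,0,0,0,0,0,1],[0,0,0,0,0,0,1]]'
```

```text
time_s: 16.42
eef_pos: [0.4839, -0.1648, 0.0552]
eef_rot: [0.707, -0.707, -0.011, 0.011]
wrist_force: [-0.6, 0.6, -2.5]
opening: 0.571
time_s: 16.67
eef_pos: [0.484, -0.1649, 0.0551]
eef_rot: [-0.707, 0.707, 0.011, -0.011]
wrist_force: [-3.6, 1.0, 5.9]
opening: 0.567
```

Touched at z = 0.0551 with 6 N. Release and lift.

```bash
python3 -m jog '[[0,0,0,0,0,0,0.6],[0,0,0,0,0,0,0],[0,0,0,0,0,0,-1],[0,0,0,0,0,0,-1],[0,0,0,0,0,0,-1],[0,0,0,0,0,0,-1],[0,0,0,0,0,0,-1],[0,0,0,0,0,0,-1]]'; python3 -m jog '[[0,-5,0,0,0,0,-1],[0,-15,0,0,0,0,-1],[0,-30,0,0,0,0,-1],[0,-30,0,0,0,0,-1],[0,-30,0,0,0,0,-1],[0,-30,0,0,0,0,-1],[0,0,0,0,0,0,-1],[0,0,0,0,0,0,-1]]';python3 -c "
from h import *
m=camera_model('wrist');im=camera('wrist');cv2.imwrite('pics/w12.png',im)
print(proj('wrist',(*CELL[1],.116),m).round(1))
togo((*PICK[2],.195),5.2)
o,R=tool();d=np.array((*PICK[2],.195))-o['eef_pos'];a=np.radians(5.2);print('after turn',d[0]*np.cos(a)+d[1]*np.sin(a),-d[0]*np.sin(a)+d[1]*np.cos(a))"
```

```text
time_s: 17.33
eef_pos: [0.484, -0.1648, 0.0543]
eef_rot: [-0.707, 0.707, 0.011, -0.011]
wrist_force: [-1.1, 0.1, -0.4]
opening: 1.001
time_s: 18.0
eef_pos: [0.4853, -0.1656, 0.1968]
eef_rot: [-0.706, 0.708, 0.012, -0.009]
wrist_force: [0.2, 0.8, 0.4]
opening: 1.001
[308.3 251.8]
t 18.05 tcp [ 0.4841 -0.1649  0.1949] opening 1.001 F [-1.3 -0.4  0. ] down [ 0.001 -0.001 -1.   ]
shift mm (tool) [ 1.038e+02 -3.000e-01  3.324e+02] turn about y -3.47
after turn 0.1236744305359599 0.3255629321125434
```

View pics/w12.png

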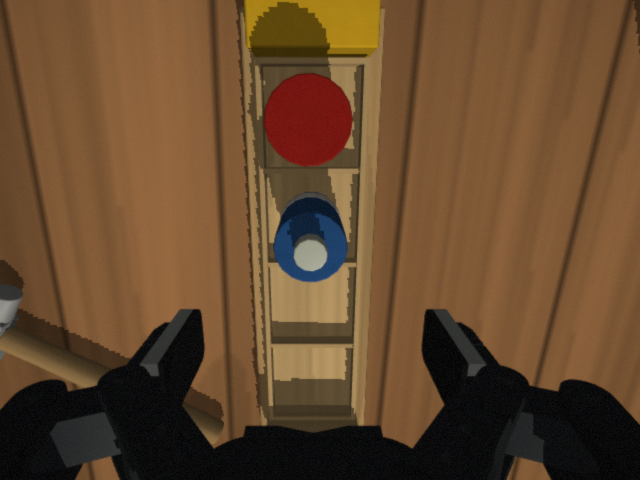

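The cap is at (310.5,253) against a predicted (308.3,251.8), about 1.3 mm off the cell's centre. Next is the glue bottle.

```bash
python3 -m jog '[[0,0,0,0,-3.5,0,-1],[14,0,36.4,0,0,0,-1],[14,0,36.4,0,0,0,-1],[14,0,36.4,0,0,0,-1],[14,0,36.4,0,0,0,-1],[14,0,36.4,0,0,0,-1],[14,0,36.4,0,0,0,-1],[14,0,36.4,0,0,0,-1]]'; python3 -m jog '[[14,0,36.4,0,0,0,-1],[14,0,36.4,0,0,0,-1],[0,0,0,0,0,0,-1],[0,0,0,0,0,0,-1],[0,0,0,0,0,0,-1]]';python3 -c "
from h import *
m=camera_model('wrist');im=camera('wrist');cv2.imwrite('pics/w13.png',im)
togo((*PICK[2],.053),5.2); print(proj('wrist',(*PICK[2],.118),m))"
```

```text
time_s: 18.72
eef_pos: [0.5573, 0.0998, 0.1922]
eef_rot: [0.706, -0.706, -0.031, 0.033]
wrist_force: [0.8, -0.9, 0.1]
opening: 1.0
time_s: 19.13
eef_pos: [0.5784, 0.1727, 0.1923]
eef_rot: [-0.706, 0.707, 0.031, -0.034]
wrist_force: [1.0, -0.6, 0.8]
opening: 1.002
t 19.18 tcp [0.5786 0.172  0.1928] opening 1.001 F [-0.1 -0.1  0.3] down [-0.003 -0.001 -1.   ]
shift mm (tool) [ -0.6 139.8  -1.4] turn about y 0.0
[311.5738708  260.50299796]
```

View pics/w13.png

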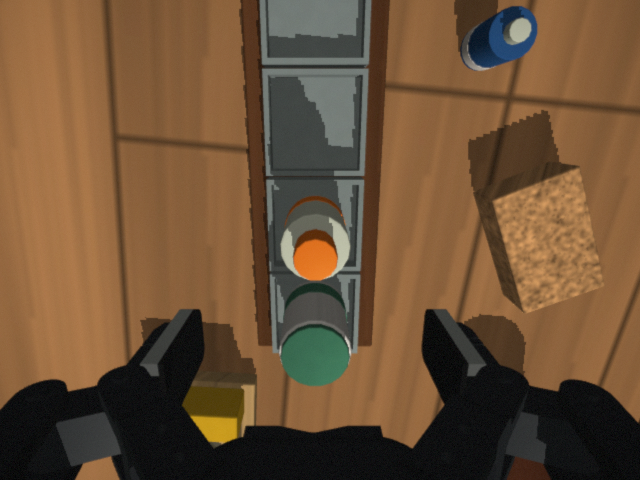

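Orange cap at (315.5,256), about 2 mm from prediction. Descending and gripping.

```bash
python3 -m jog '[[1.5,30,0.5,0,0,0,-1],[0,30,0,0,0,0,-1],[0,30,0,0,0,0,-1],[0,25,0,0,0,0,-1],[0,15,0,0,0,0,-1],[0,9,0,0,0,0,-1],[0,0,0,0,0,0,-1],[0,0,0,0,0,0,-1]]'; python3 -m jog '[[0,0,0,0,0,0,1],[0,0,0,0,0,0,1],[0,0,0,0,0,0,1],[0,0,0,0,0,0,1],[0,0,0,0,0,0,1],[0,0,0,0,0,0,1],[0,0,0,0,0,0,1],[0,0,0,0,0,0,1]]';  python3 -m jog '[[0,0,0,0,0,0,1],[0,0,0,0,0,0,1],[0,0,0,0,0,0,1],[0,0,0,0,0,0,1]]';python3 -c "
from h import *
im=camera('wrist');cv2.imwrite('pics/w14.png',im)"
```

```text
time_s: 19.85
eef_pos: [0.5812, 0.1726, 0.0555]
eef_rot: [-0.706, 0.706, 0.032, -0.032]
wrist_force: [1.7, -0.3, 0.6]
opening: 0.999
time_s: 20.52
eef_pos: [0.582, 0.1737, 0.0569]
eef_rot: [-0.706, 0.706, 0.033, -0.032]
wrist_force: [-1.4, -0.5, 5.6]
opening: 0.545
time_s: 20.85
eef_pos: [0.582, 0.1737, 0.0569]
eef_rot: [-0.706, 0.706, 0.033, -0.032]
wrist_force: [-1.5, -0.8, 6.6]
opening: 0.547
```

View pics/w14.png

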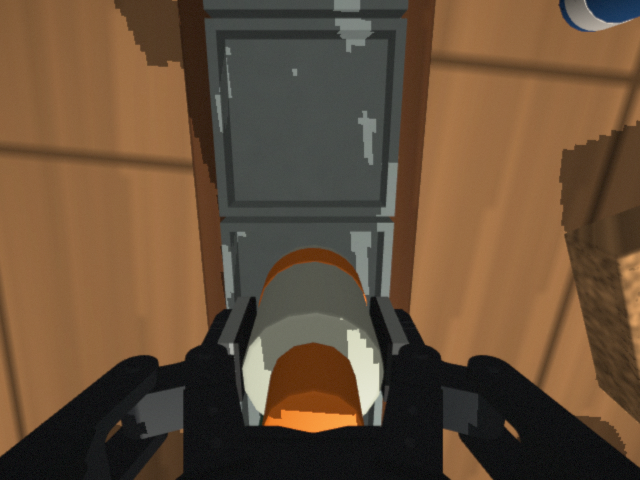

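The bottle is held at 46.5 mm and the touch height will be z ≈ 0.057. Lifting.

```bash
python3 -m jog '[[0,-8,0,0,0,0,1],[0,-12,0,0,0,0,1],[0,-20,0,0,0,0,1],[0,-25,0,0,0,0,1],[0,-25,0,0,0,0,1],[0,-25,0,0,0,0,1],[0,-20,0,0,0,0,1],[0,-5,0,0,0,0,1]]';  python3 -m jog '[[0,0,0,0,0,0,1],[0,0,0,0,0,0,1],[0,0,0,0,0,0,1]]';python3 -c "
from h import *
im=camera('wrist');cv2.imwrite('pics/w15.png',im)
togo((*CELL[2],.19),1.7)
o,R=tool();d=np.array((*CELL[2],.19))-o['eef_pos'];a=np.radians(1.7);print('after turn',d[0]*np.cos(a)+d[1]*np.sin(a),-d[0]*np.sin(a)+d[1]*np.cos(a))"
```

```text
time_s: 21.57
eef_pos: [0.5832, 0.1739, 0.2006]
eef_rot: [0.707, -0.706, -0.035, 0.03]
wrist_force: [0.7, 0.1, -1.9]
opening: 0.544
time_s: 21.82
eef_pos: [0.5798, 0.1734, 0.1934]
eef_rot: [-0.706, 0.706, 0.031, -0.033]
wrist_force: [-0.3, -0.1, -2.1]
opening: 0.548
t 21.87 tcp [0.5798 0.1734 0.1932] opening 0.546 F [-0.3  0.8 -2. ] down [-0.003 -0.    -1.   ]
shift mm (tool) [-132.2    3.7 -407.5] turn about y 3.53
after turn -0.1068629453517018 -0.41489477459042673
```

View pics/w15.png

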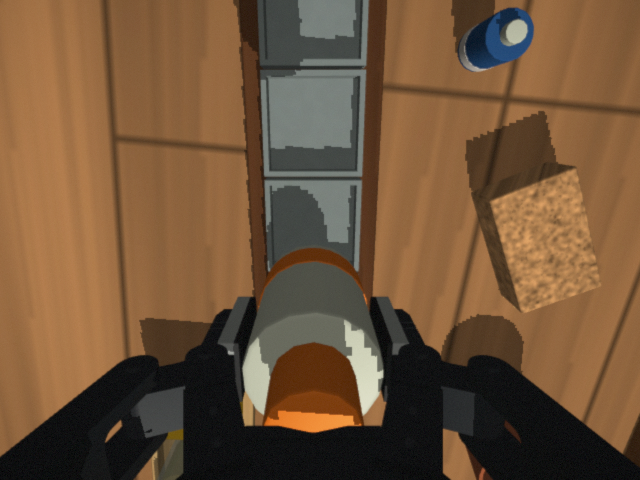

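```bash
python3 -m jog '[[0,0,0,0,3.5,0,1],[-9.7,0,-37.7,0,0,0,1],[-9.7,0,-37.7,0,0,0,1],[-9.7,0,-37.7,0,0,0,1],[-9.7,0,-37.7,0,0,0,1],[-9.7,0,-37.7,0,0,0,1],[-9.7,0,-37.7,0,0,0,1],[-9.7,0,-37.7,0,0,0,1]]';  python3 -m jog '[[-9.7,0,-37.7,0,0,0,1],[-9.7,0,-37.7,0,0,0,1],[-9.7,0,-37.7,0,0,0,1],[-9.7,0,-37.7,0,0,0,1],[0,0,0,0,0,0,1],[0,0,0,0,0,0,1],[0,0,0,0,0,0,1],[0,0,0,0,0,0,1]]';python3 -c "
from h import *
im=camera('wrist');cv2.imwrite('pics/w16.png',im)
togo((*CELL[2],.057),1.7)"
```

```text
time_s: 22.53
eef_pos: [0.5196, -0.0936, 0.1939]
eef_rot: [0.707, -0.707, -0.01, 0.012]
wrist_force: [1.5, -0.2, -1.8]
opening: 0.545
time_s: 23.2
eef_pos: [0.4867, -0.2428, 0.1944]
eef_rot: [0.708, -0.706, -0.011, 0.011]
wrist_force: [-0.5, 0.7, -2.3]
opening: 0.545
t 23.25 tcp [ 0.4869 -0.2427  0.1946] opening 0.547 F [ 0.1  0.7 -1.6] down [-0.001  0.001 -1.   ]
shift mm (tool) [ -1.6 137.6  -1.9] turn about y 0.13
```

View pics/w16.png

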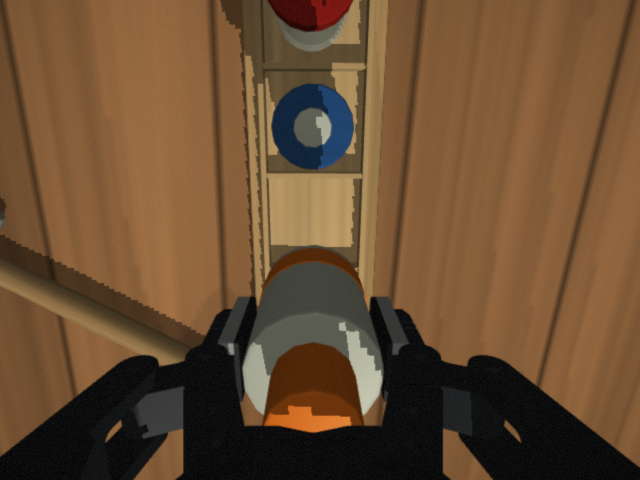

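The blue can is centred in the second cell at (313,127), and the bottle hangs over the third. Lowering.

```bash
python3 -m jog '[[-1,30,-1.3,0,0,0,1],[0,30,0,0,0,0,1],[0,30,0,0,0,0,1],[0,20,0,0,0,0,1],[0,12,0,0,0,0,1],[0,8,0,0,0,0,1],[0,0,0,0,0,0,1],[0,0,0,0,0,0,1]]';  python3 -m jog '[[0,2,0,0,0,0,1],[0,1,0,0,0,0,1],[0,0,0,0,0,0,1],[0,0,0,0,0,0,1]]';python3 -c "
from h import *
togo((*CELL[2],.0569),1.7)"
```

```text
time_s: 23.92
eef_pos: [0.4866, -0.2455, 0.066]
eef_rot: [-0.707, 0.707, 0.011, -0.011]
wrist_force: [0.6, 0.9, -1.9]
opening: 0.543
time_s: 24.25
eef_pos: [0.4863, -0.2459, 0.063]
eef_rot: [-0.707, 0.707, 0.011, -0.01]
wrist_force: [1.1, -0.1, -1.5]
opening: 0.551
t 24.25 tcp [ 0.4863 -0.2459  0.063 ] opening 0.551 F [ 1.1 -0.1 -1.5] down [ 0.001 -0.001 -1.   ]
shift mm (tool) [-0.9  6.1  1.4] turn about y 0.02
```

```bash
python3 -m jog '[[0,2,1,0,0,0,1],[0,1,0,0,0,0,1],[0,1,0,0,0,0,1],[0,1,0,0,0,0,1],[0,0,0,0,0,0,1],[0,0,0,0,0,0,1]]'; python3 -m jog '[[0,1,0,0,0,0,1],[0,0,0,0,0,0,1],[0,0,0,0,0,0,1]]'
```

```text
time_s: 24.75
eef_pos: [0.4859, -0.2445, 0.0572]
eef_rot: [0.707, -0.707, -0.011, 0.011]
wrist_force: [0.6, -0.8, -1.7]
opening: 0.545
time_s: 25.0
eef_pos: [0.486, -0.2446, 0.0569]
eef_rot: [-0.707, 0.707, 0.011, -0.011]
wrist_force: [-2.8, 1.7, 5.3]
opening: 0.547
```

Contact at 0.0569, as expected. Release and lift.

```bash
python3 -m jog '[[0,0,0,0,0,0,0.6],[0,0,0,0,0,0,0],[0,0,0,0,0,0,-1],[0,0,0,0,0,0,-1],[0,0,0,0,0,0,-1],[0,0,0,0,0,0,-1],[0,0,0,0,0,0,-1],[0,0,0,0,0,0,-1]]'; python3 -m jog '[[0,-5,0,0,0,0,-1],[0,-15,0,0,0,0,-1],[0,-30,0,0,0,0,-1],[0,-30,0,0,0,0,-1],[0,-30,0,0,0,0,-1],[0,-30,0,0,0,0,-1],[0,0,0,0,0,0,-1],[0,0,0,0,0,0,-1]]';python3 -c "
from h import *
m=camera_model('wrist');im=camera('wrist');cv2.imwrite('pics/w17.png',im)
print(proj('wrist',(*CELL[2],.118),m).round(1))
togo((*PICK[3],.195),5.2)
o,R=tool();d=np.array((*PICK[3],.195))-o['eef_pos'];a=np.radians(5.2);print('after turn',d[0]*np.cos(a)+d[1]*np.sin(a),-d[0]*np.sin(a)+d[1]*np.cos(a))"
```

```text
time_s: 25.67
eef_pos: [0.4859, -0.2445, 0.0562]
eef_rot: [0.707, -0.707, -0.011, 0.011]
wrist_force: [0.1, -0.1, 0.9]
opening: 0.999
time_s: 26.33
eef_pos: [0.4871, -0.2455, 0.199]
eef_rot: [-0.706, 0.708, 0.012, -0.009]
wrist_force: [0.2, 0.6, -0.7]
opening: 0.999
[309.2 251.8]
t 26.38 tcp [ 0.4861 -0.2446  0.1969] opening 0.999 F [-0.3  0.1 -0.4] down [ 0.001 -0.001 -1.   ]
shift mm (tool) [109.3   1.7 332.8] turn about y -3.47
after turn 0.1292390230105519 0.32556394858180565
```

View pics/w17.png

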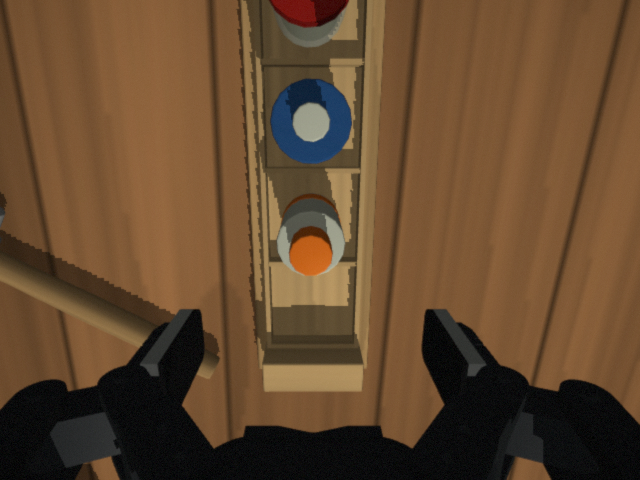

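Bottle cap at (311,251), as predicted. Last is the wood stain.

```bash
python3 -m jog '[[0,0,0,0,-3.5,0,-1],[14.6,0,36.4,0,0,0,-1],[14.6,0,36.4,0,0,0,-1],[14.6,0,36.4,0,0,0,-1],[14.6,0,36.4,0,0,0,-1],[14.6,0,36.4,0,0,0,-1],[14.6,0,36.4,0,0,0,-1],[14.6,0,36.4,0,0,0,-1]]'; python3 -m jog '[[14.6,0,36.4,0,0,0,-1],[14.6,0,36.4,0,0,0,-1],[0,0,0,0,0,0,-1],[0,0,0,0,0,0,-1],[0,0,0,0,0,0,-1]]';python3 -c "
from h import *
m=camera_model('wrist');im=camera('wrist');cv2.imwrite('pics/w18.png',im)
togo((*PICK[3],.051),5.2); print(proj('wrist',(*PICK[3],.102),m))"
```

```text
time_s: 27.05
eef_pos: [0.5635, 0.0206, 0.1943]
eef_rot: [0.707, -0.706, -0.031, 0.033]
wrist_force: [1.3, 0.0, 0.3]
opening: 1.004
time_s: 27.47
eef_pos: [0.5858, 0.0936, 0.1945]
eef_rot: [-0.706, 0.706, 0.031, -0.034]
wrist_force: [-0.4, -0.2, -0.9]
opening: 0.995
t 27.52 tcp [0.586  0.0929 0.1948] opening 0.997 F [ 0.  -0.3 -1.2] down [-0.003 -0.    -1.   ]
shift mm (tool) [ -0.4 143.8  -1.5] turn about y 0.0
[311.86017124 251.35727256]
```

View pics/w18.png

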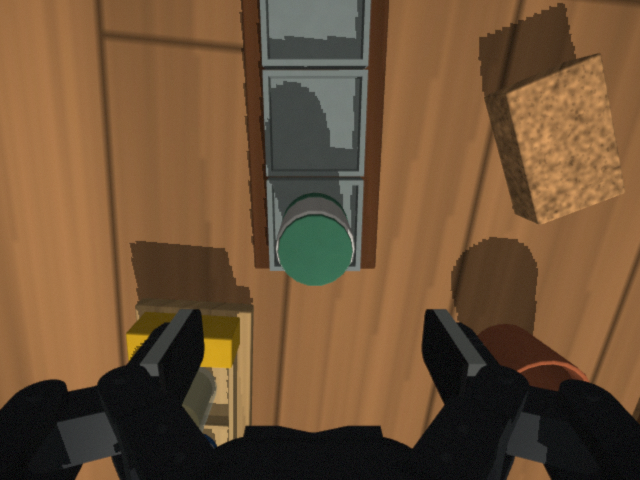

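Green lid at (315.5,247), about 2–3 mm from prediction. The pot and yellow block are clear of the fingers. Descend and grip.

```bash
python3 -m jog '[[1.5,30,0.8,0,0,0,-1],[0,30,0,0,0,0,-1],[0,30,0,0,0,0,-1],[0,25,0,0,0,0,-1],[0,17,0,0,0,0,-1],[0,10,0,0,0,0,-1],[0,0,0,0,0,0,-1],[0,0,0,0,0,0,-1]]'; python3 -m jog '[[0,0,0,0,0,0,1],[0,0,0,0,0,0,1],[0,0,0,0,0,0,1],[0,0,0,0,0,0,1],[0,0,0,0,0,0,1],[0,0,0,0,0,0,1],[0,0,0,0,0,0,1],[0,0,0,0,0,0,1]]';  python3 -m jog '[[0,0,0,0,0,0,1],[0,0,0,0,0,0,1],[0,0,0,0,0,0,1],[0,0,0,0,0,0,1]]';python3 -c "
from h import *
im=camera('wrist');cv2.imwrite('pics/w19.png',im)"
```

```text
time_s: 28.18
eef_pos: [0.5883, 0.0936, 0.0544]
eef_rot: [-0.706, 0.706, 0.032, -0.032]
wrist_force: [0.9, 0.5, -0.1]
opening: 1.0
time_s: 28.85
eef_pos: [0.5895, 0.0945, 0.0562]
eef_rot: [-0.706, 0.707, 0.033, -0.031]
wrist_force: [-1.0, -1.1, 6.7]
opening: 0.612
time_s: 29.18
eef_pos: [0.5895, 0.0945, 0.0562]
eef_rot: [-0.706, 0.707, 0.033, -0.031]
wrist_force: [-1.2, -1.0, 5.8]
opening: 0.615
```

View pics/w19.png

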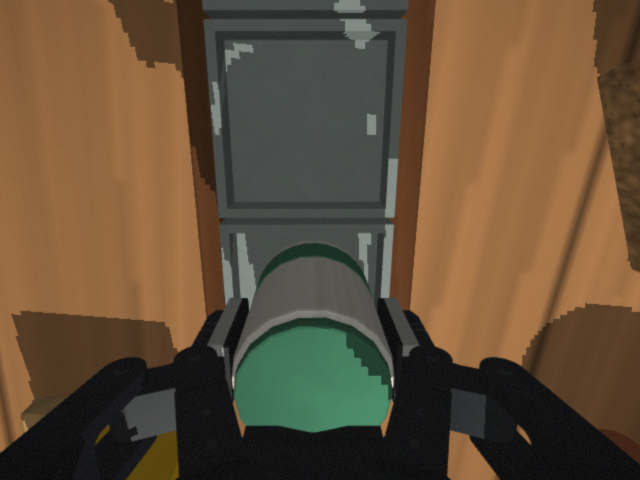

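The tin is held at 52 mm with the lid centred at (313,375). Lifting.

```bash
python3 -m jog '[[0,-8,0,0,0,0,1],[0,-12,0,0,0,0,1],[0,-20,0,0,0,0,1],[0,-25,0,0,0,0,1],[0,-25,0,0,0,0,1],[0,-25,0,0,0,0,1],[0,-20,0,0,0,0,1],[0,-5,0,0,0,0,1]]';  python3 -m jog '[[0,0,0,0,0,0,1],[0,0,0,0,0,0,1],[0,0,0,0,0,0,1]]';python3 -c "
from h import *
im=camera('wrist');cv2.imwrite('pics/w20.png',im)
togo((*CELL[3],.19),1.7)
o,R=tool();d=np.array((*CELL[3],.19))-o['eef_pos'];a=np.radians(1.7);print('after turn',d[0]*np.cos(a)+d[1]*np.sin(a),-d[0]*np.sin(a)+d[1]*np.cos(a))"
```

```text
time_s: 29.9
eef_pos: [0.5905, 0.0947, 0.1996]
eef_rot: [-0.706, 0.707, 0.035, -0.03]
wrist_force: [2.4, -0.2, -2.5]
opening: 0.617
time_s: 30.15
eef_pos: [0.5871, 0.0947, 0.1924]
eef_rot: [0.706, -0.706, -0.031, 0.033]
wrist_force: [-0.3, -0.7, -2.6]
opening: 0.613
t 30.2 tcp [0.5871 0.0947 0.1922] opening 0.615 F [-1.   0.5 -3.1] down [-0.004  0.    -1.   ]
shift mm (tool) [-137.2    2.5 -408.4] turn about y 3.53
after turn -0.11184866870288113 -0.4160324139804425
```

View pics/w20.png

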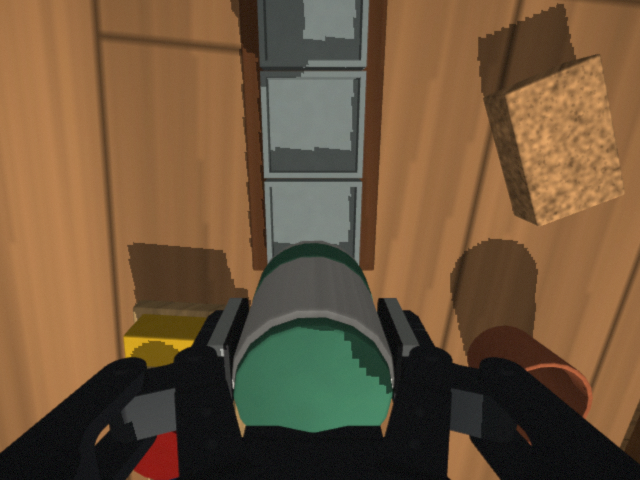

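```bash
python3 -m jog '[[0,0,0,0,3.5,0,1],[-10.2,0,-37.8,0,0,0,1],[-10.2,0,-37.8,0,0,0,1],[-10.2,0,-37.8,0,0,0,1],[-10.2,0,-37.8,0,0,0,1],[-10.2,0,-37.8,0,0,0,1],[-10.2,0,-37.8,0,0,0,1],[-10.2,0,-37.8,0,0,0,1]]';  python3 -m jog '[[-10.2,0,-37.8,0,0,0,1],[-10.2,0,-37.8,0,0,0,1],[-10.2,0,-37.8,0,0,0,1],[-10.2,0,-37.8,0,0,0,1],[0,0,0,0,0,0,1],[0,0,0,0,0,0,1],[0,0,0,0,0,0,1],[0,0,0,0,0,0,1]]';python3 -c "
from h import *
im=camera('wrist');cv2.imwrite('pics/w21.png',im)
togo((*CELL[3],.0562),1.7)"
```

```text
time_s: 30.87
eef_pos: [0.5235, -0.1733, 0.1928]
eef_rot: [0.708, -0.707, -0.01, 0.011]
wrist_force: [1.5, -0.5, -2.8]
opening: 0.613
time_s: 31.53
eef_pos: [0.4887, -0.3228, 0.1933]
eef_rot: [0.708, -0.706, -0.011, 0.011]
wrist_force: [-0.3, -0.0, -3.8]
opening: 0.614
t 31.58 tcp [ 0.4889 -0.3228  0.1936] opening 0.617 F [-0.1 -0.4 -1.9] down [-0.001  0.001 -1.   ]
shift mm (tool) [ -1.2 137.4  -1.9] turn about y 0.13
```

View pics/w21.png

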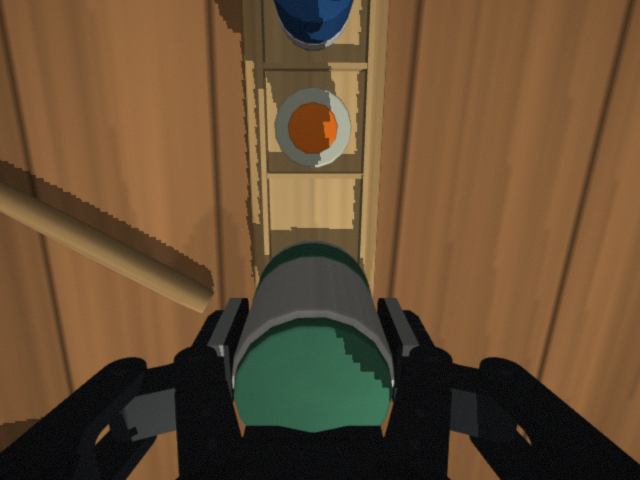

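Bottle centred in the third cell at (312,127), tin over the fourth. The hammer's handle end at (213,295) lies clear of where the fingers open. Lowering.

```bash
python3 -m jog '[[-1,30,-1,0,0,0,1],[0,30,0,0,0,0,1],[0,30,0,0,0,0,1],[0,20,0,0,0,0,1],[0,12,0,0,0,0,1],[0,8,0,0,0,0,1],[0,0,0,0,0,0,1],[0,0,0,0,0,0,1]]';  python3 -m jog '[[0,2,0,0,0,0,1],[0,1,0,0,0,0,1],[0,0,0,0,0,0,1],[0,0,0,0,0,0,1]]';python3 -c "
from h import *
togo((*CELL[3],.0562),1.7)"
```

```text
time_s: 32.25
eef_pos: [0.4885, -0.3254, 0.0651]
eef_rot: [-0.707, 0.707, 0.011, -0.011]
wrist_force: [-0.5, -0.1, -1.5]
opening: 0.614
time_s: 32.58
eef_pos: [0.4881, -0.3258, 0.062]
eef_rot: [-0.707, 0.707, 0.011, -0.01]
wrist_force: [0.2, 0.2, -3.8]
opening: 0.611
t 32.58 tcp [ 0.4881 -0.3258  0.062 ] opening 0.611 F [ 0.2  0.2 -3.8] down [ 0.001 -0.001 -1.   ]
shift mm (tool) [-0.4  5.8  1.3] turn about y 0.03
```

```bash
python3 -m jog '[[0,2,1,0,0,0,1],[0,1,0,0,0,0,1],[0,1,0,0,0,0,1],[0,1,0,0,0,0,1],[0,0,0,0,0,0,1],[0,0,0,0,0,0,1]]'; python3 -m jog '[[0,1,0,0,0,0,1],[0,0,0,0,0,0,1],[0,0,0,0,0,0,1]]'
```

```text
time_s: 33.08
eef_pos: [0.4877, -0.3245, 0.0562]
eef_rot: [0.707, -0.707, -0.011, 0.011]
wrist_force: [-1.5, 0.2, -2.9]
opening: 0.612
time_s: 33.33
eef_pos: [0.4878, -0.3245, 0.0562]
eef_rot: [-0.707, 0.707, 0.011, -0.011]
wrist_force: [-2.9, 2.3, 4.8]
opening: 0.615
```

Contact at 0.0562. Release, lift, and move clear of the top camera's view.

```bash
python3 -m jog '[[0,0,0,0,0,0,0.6],[0,0,0,0,0,0,0],[0,0,0,0,0,0,-1],[0,0,0,0,0,0,-1],[0,0,0,0,0,0,-1],[0,0,0,0,0,0,-1],[0,0,0,0,0,0,-1],[0,0,0,0,0,0,-1]]'; python3 -m jog '[[0,-5,0,0,0,0,-1],[0,-15,0,0,0,0,-1],[0,-30,0,0,0,0,-1],[0,-30,0,0,0,0,-1],[0,-30,0,0,0,0,-1],[0,-30,0,0,0,0,-1],[0,0,0,0,0,0,-1],[0,0,0,0,0,0,-1]]';python3 -c "
from h import *
m=camera_model('wrist');im=camera('wrist');cv2.imwrite('pics/w22.png',im)
print(proj('wrist',(*CELL[3],.102),m).round(1))"
python3 -m jog '[[0,-20,-36,0,0,0,-1],[0,-20,-36,0,0,0,-1],[0,-20,-36,0,0,0,-1],[0,0,-40,0,0,0,-1],[0,0,-40,0,0,0,-1],[0,0,0,0,0,0,-1],[0,0,0,0,0,0,-1],[0,0,0,0,0,0,-1]]'
python3 -c "
from h import *
t=camera('top');cv2.imwrite('pics/t23.png',t);cv2.imwrite('pics/s23.png',camera('scene'))
cv2.imwrite('pics/t23c.png',cv2.resize(t[215:305,310:515],None,fx=3.8,fy=3.8,interpolation=cv2.INTER_CUBIC))"
```

```text
time_s: 34.0
eef_pos: [0.4878, -0.3244, 0.0552]
eef_rot: [-0.707, 0.707, 0.011, -0.011]
wrist_force: [-1.5, -0.0, 0.8]
opening: 0.998
time_s: 34.67
eef_pos: [0.4889, -0.3255, 0.1982]
eef_rot: [-0.706, 0.708, 0.012, -0.009]
wrist_force: [-0.5, 0.5, -0.7]
opening: 1.0
[310.2 244.4]
time_s: 35.38
eef_pos: [0.4927, -0.5115, 0.2525]
eef_rot: [0.708, -0.706, -0.01, 0.011]
wrist_force: [-0.2, -0.4, -0.4]
opening: 1.002
```

View pics/w22.png

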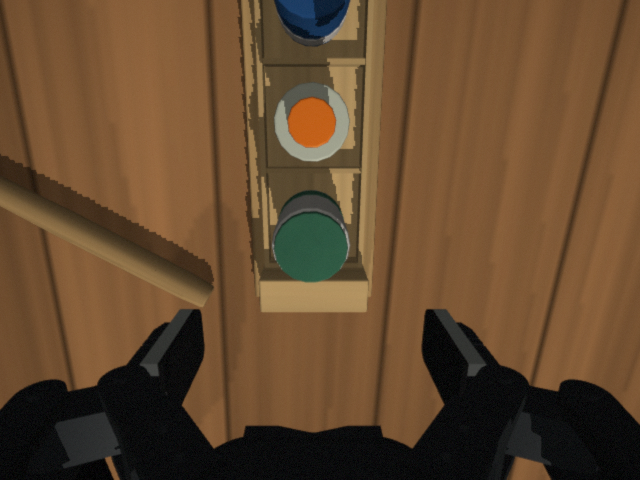

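View pics/t23.png

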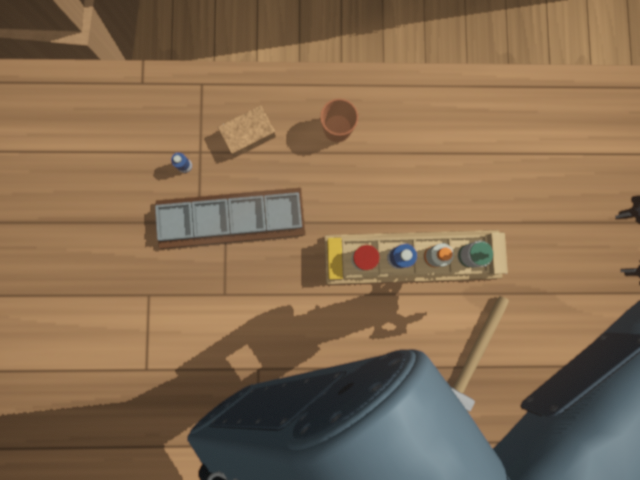

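View pics/s23.png

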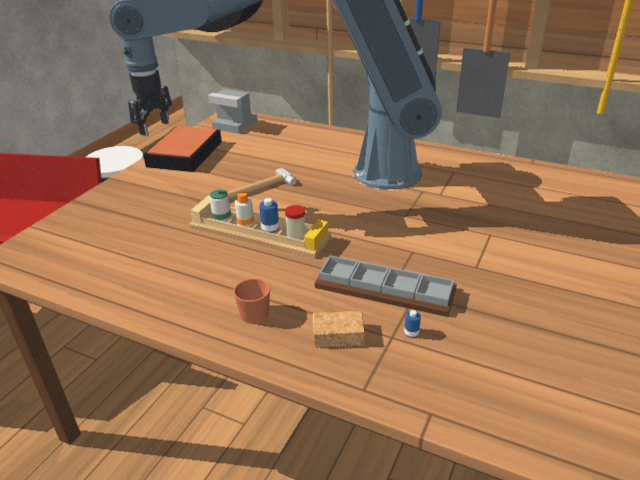

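All four stand upright in order from the yellow block: red (366,258), blue (403,255), orange (444,253), green (481,254). The bystanders have not moved. One numeric check, then hand in.

```bash
python3 - <<'E'
from h import *
im=cv2.imread("pics/t23.png"); y=np.array([.4788,-.0243]); a=np.radians(1.7)
u=np.array([np.sin(a),-np.cos(a)]); v=np.array([np.cos(a),np.sin(a)])
for n,lo,hi,roi,z in (("jar",(0,150,60),(6,255,255),(350,240,384,275),.102),("oil",(15,5,140),(60,90,255),(397,247,412,262),.116),("glue",(5,160,120),(18,255,255),(434,243,456,265),.118),("stain",(60,60,50),(90,255,255),(465,240,495,270),.102)):
    c,_=blob(im,lo,hi,roi); p,r=cv2.minEnclosingCircle(c); d=ray("top",p,z)[:2]-y
    print(n,np.round(p,1),round(r,1),"along",round(d@u*1000,1),"across",round(d@v*1000,1))
o,R=tool(); print(o["time_s"],o["dq"].round(3),o["wrist_force"])
E
```

```text
jar [366.1 257.1] 12.6 along 61.8 across -1.9
oil [406.  254.6] 4.8 along 141.8 across -0.3
glue [444.5 253.5] 6.0 along 220.5 across -0.6
stain [481.2 253.2] 11.1 along 302.3 across -1.6
35.4833 [ 0.006 -0.018 -0.004 -0.003 -0.001 -0.003] [-0.56494153  0.17220999  0.22147025]
```

```bash
python3 -c "
from bench import hand_in
print(hand_in())"
```

```text
the job is handed in; nothing more can be done
None
```

I moved all four containers into the new rack in their old left-to-right order and handed the job in at about 35.5 s of the 109 s. From the yellow block outwards they are screw jar, oil can, glue bottle and wood stain.

**Placing:** each container was gripped across its body and lowered until the wrist force showed contact with the cell floor. That came at the height expected from its grasp, and only then did I let go.

**Last check (top camera):**

| Container | Distance from yellow block (mm) | Should be (mm) | Off centre across the row (mm) |
|---|---|---|---|
| Screw jar | 61.8 | 60 | -1.9 |
| Oil can | 141.8 | 140 | -0.3 |
| Glue bottle | 220.5 | 220 | -0.6 |
| Wood stain | 302.3 | 300 | -1.6 |

All are well inside the 15 mm limit. In the final pictures all four stand upright. The pot, sanding block and small decoy can are where they were. The arm hides part of the hammer in the last top view, but the scene view shows it unmoved.

**Disagreements:** the top and wrist cameras differed by about 2–3 mm on the old row, so I used values between them. The gripper also read 0.3–2 mm under each container's nominal diameter. Neither affected the result, and no check failed.

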